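Open a drawer held by its child-safety catch

TASK

The wooden drawer box on the worktop has been pulled a little way out, and its child-safety catch now stops it. Reach down into the gap behind the drawer front with the fingertips, press the white catch pad down and keep it down while you draw the drawer out past the catch, then pull the drawer out nearly to its stop and let go of it so that the catch springs up again. Do it by pressing and pulling only, without pinching the drawer front, and leave the things standing on and around the box where they are.

Things in the scene. Friction and masses are not known exactly. Their poses are not given: they have to be found in the camera images.
- drawer_box: Wooden drawer box fixed on the worktop, 280 wide, 190 deep, 100 mm tall, one drawer. Origin: middle of the lower front edge of the box, on the worktop. x points into the box (away from the drawer's opening side), y to its left as seen from the front, z up. Under its top, straight behind the catch, sits a fixed strike 18 mm deep (4 to 22 mm behind the front edge), its lower edge 72 mm above the worktop.
- drawer (a joint): How far the drawer is out along the box's -x, in m: 0 shut, 0.14 out to its stop. It runs lightly (about 1.5 N) and stays where it is left. It starts 45 to 56 mm out; at 58 mm the catch's hook meets the strike and locks it. The hook is clear of the strike from 86 mm on.
- drawer_front (a point): Middle of the upper edge of the INNER side of the drawer front, 96 mm above the worktop. The front is 16 mm thick (it lies on the -x side of this point) and 272 mm wide. The clear gap between this inner side and the front of the box, open from above, is as wide as the drawer is out. Moves with the drawer.
- catch (a joint): How far the spring catch is pressed down, in m: 0 up (locks), 0.013 fully down. It must be at least 8 mm down for its hook to pass under the strike, and it springs up when let go. Pressing takes 2 N at first, about 4.5 N at 9 mm and 5.5 N fully down.
- catch_pad (a point): Centre of the upper face of the catch's white ribbed thumb pad, which lies in the gap behind the drawer front, 45 mm left of the drawer's middle; 80 mm above the worktop when up (20 mm below the box's top). The pad is level, 35 mm (along x, from 9 to 44 mm behind the inner side of the front) by 34 mm (along y), and moves straight down when pressed; an arm runs from it under the strike and ends in the upturned hook. Moves with the drawer and the catch.
- tea_box: Red tea carton, 63 x 131 x 66 mm, standing on top of the drawer box at the back; loose, a bystander. Origin: under its middle.
- bud_vase: Small yellowish vase with dried buds, 40 mm across, 82 mm tall, standing on top of the drawer box at the back; loose, a bystander. Origin: under its middle.
- mug_brown: Beige mug, 92 x 123 x 95 mm with handle, standing left of the drawer box; loose, a bystander. Origin: under its middle.
- child_cup: White plastic cup, 70 mm across, 92 mm tall, standing left of the drawer's path; loose, a bystander. Origin: under its middle.
- spice_a: Spice jar with red cap, 45 mm across, 106 mm tall, standing right of the drawer box; loose, a bystander. Origin: under its middle.
- spice_b: Spice jar with dark cap, 44 mm across, 105 mm tall, standing right of the drawer box; loose, a bystander. Origin: under its middle.
- masking_tape: Roll of masking tape, 96 mm across, 25 mm high, lying right of the drawer's path; loose, a bystander. Origin: under its middle.

How it is judged:
By the outcome, as a careful person would: the job done as asked, in the order asked, and still so for the second after the job is handed in, with the robot touching nothing.
It also fails if it takes over 32 s, if anything falls off the work surface, if the arm or the gripper's body presses on something with over 40 N, if the wrist force passes 120 N, or if a joint passes its speed limit or range.

ROBOT

A 6-joint arm with a two-finger parallel gripper is mounted at the origin on a cart in front of the work surface, level with it; the furniture and walls round the work are solid. World frame = base frame: x ahead of the robot, y to its left, z up, the work surface at z = 0. Lengths are in m, angles in rad, forces in N, time in s.
With the tool pointing down it reaches from about 0.35 to 1 m from the base axis. Payload 7.1 kg.
Tool frame: the origin (TCP) lies midway between the tips of the shut fingers; the grasp point (between the pads) lies 19 mm behind it; z points along the fingers, y is the line along which they close (so a half turn about z gives the same grasp; the last joint's range is limited). The gripper opens to 85 mm and grips with 20 to 120 N. Pads are 22 mm wide; open, the fingers measure 114 mm over their backs; the gripper's body (76 mm by 85 mm) begins 54 mm behind the grasp point. The pads swing forward as they close: fully open they stand 13 mm farther back than shut.
Start: joints at [1.085, 0.423, 1.63, -0, 1.089, -0.019], TCP at [0.281, 0.558, 0.231] pointing down, gripper open.
Joint ranges: [-3, 3], [-0.9, 2.11], [0.09, 2.58], [-1.31, 4.45], [0.11, 2.69], [-2.54, 2.54]. Speed limits (rad/s): [2.39, 2.39, 3.01, 3.14, 3.14, 3.14].

INTERFACE

Orientations are given as [roll, pitch, yaw] about the fixed x, y, z axes, in that order (R = Rz(yaw) Ry(pitch) Rx(roll)).
In Python, from workcell import bot, camera, camera_info, boxes_of, mark_of gives the robot as it stands. The module is installed in compiled form; this text tells all that it offers.
- The arm moves only by the tool carry_out, never from a script. Its arguments are lists of equal length, an entry for each row: "offset": the shift along the tool's x, y, z as a fraction of full scale, a list of three; "rot": the turn, a rotation vector about the tool's x, y, z as a fraction of full scale, a list of three. In form: {"offset": [[dx, dy, dz], ...], "rot": [[ax, ay, az], ...]}. A call has 1 to 10 rows; each row is the pose to reach, as a shift and turn from the pose commanded when the call began, along the tool's axes at that moment; what a row does not reach only later rows make up. Full scale, the value 1, is 100 mm for a shift and pi/2 rad for a turn. A row lasts 1/10 s, in which the tool goes at most 50 mm and 8.59 degrees, less where a joint would pass 70% of its speed; a pose out of reach is approached as far as the arm can. A call with a number of a shift or a turn outside -1 to 1 is refused whole. A call with a gripper value outside its range is refused whole. "claw" is the opening, from 0 (shut) to 1 (fully open), set as the call begins (left out, the last holds). The fingers move at their own pace and stop on an object; "grip_force" is the grip in N (left out, the last holds). Time passes only in rows, so rows that repeat a pose let the fingers close. It gives the time, the measured TCP pose, the force, the opening and the grip force at its end, in the units of the state.
- bot.state(): the state, without advancing time (a new reading comes with each control period).
- camera(name): name is "side" or "top"; returns (picture, depth): 480x640x3 uint8, red, green, blue; 480x640 float32, m along the optical axis (not along the pixel's ray), 0 where there is no reading.
- camera_info(name): a dict with "fx", "fy", "cx", "cy" (pixels), "origin" and "rotation" of the camera in the world. Camera axes: x right, y down, z forward; pixel columns grow to the right and rows downward; lengths in m; the calibration is good to about 2 mm. A picture is of the moment at which its call begins. camera_info takes no time and is no camera call.
- bot.close_job(): hands the job in; it is judged then, once.
Trained networks look in the newest picture that a camera, given by its name, has taken for a name from the list of things; names that differ only in an ending like _2 or _b are one class to them, and where a whole thing is asked for, a point or a joint stands for the part that bears it (a point fixed in the world has none). Each returns a list of dicts, best first, with "score" (0 to 1); they miss things now and then, are a little off and sometimes report something else, mostly with a low value. They report only what shows in the picture. A call takes as long as a camera call.
- boxes_of(name, camera): "bbox" ([left, top, width, height] as shares, 0 to 1, of the picture: columns of its width, rows of its height, round what is visible of it).
- mark_of(name, camera): "at" ([column, row] as shares, 0 to 1, of the picture: columns of its width, rows of its height: a listed point, or the origin of a listed thing).
The state is a dict: "clock": time; "joints": joint angles; "dq": joint speeds; "joint_torque": joint torques, N m; "tool_pos": TCP position; "eef_rot": TCP orientation; "contact_force": force on the tool from outside, world axes, zero at the start; "wrist_torque": the same for the moment, N m; "opening": opening from 0.0 (shut) to 1.0 (fully open); "finger_force": force on a finger pad.
Only numpy, scipy, OpenCV 4.12 (cv2) and the standard library are available. Lean on these libraries where they do the work, as an engineer would, in place of code of your own. Each camera call takes 0.05 s, during which the arm holds its last target. There are 200 camera calls.

## Working session

There is one attempt and no reset: what is moved stays moved. The work goes in short steps, Python scripts to look and compute and a tool call to move; the robot and the scene stay as the last step left them, time stands still between calls to the robot, and variables do not carry over. Pictures are saved under pics/ and viewed, at most 10 in all, crops included, and the job is handed in when it is done.

Besides the shell and the picture viewer there is one more tool, called after "Request:" by a JSON object that holds its "fn" and its "kwargs". carry_out: Moves the arm, as the interface text tells. Shift numbers are shares of 100 mm and turn numbers shares of pi/2 rad, none past 1 either way. Its arguments: {"type":"object","properties":{"offset":{"type":"array","items":{"type":"array","items":{"type":"number","minimum":-1,"maximum":1}}},"rot":{"type":"array","items":{"type":"array","items":{"type":"number","minimum":-1,"maximum":1}}},"claw":{"type":"number"},"grip_force":{"type":"number"}},"required":["offset","rot"]}

```bash
mkdir -p pics
cat > h.py <<'E'
from workcell import bot, camera, camera_info, boxes_of, mark_of
import numpy as np, cv2
def px2w(cam,u,v,d):
    i=camera_info(cam); p=np.array([(u-i['cx'])/i['fx']*d,(v-i['cy'])/i['fy']*d,d])
    return np.array(i['origin'])+np.array(i['rotation'])@p
def at_height(cam,u,v,z):
    i=camera_info(cam); o=np.array(i['origin']); r=px2w(cam,u,v,1)-o
    return o+r*(z-o[2])/r[2]
E
python3 - <<'E'
from h import *
s=bot.state(); print(s)
for c in("top","side"):
    im,d=camera(c); cv2.imwrite(f"pics/{c}0.png",im[:,:,::-1]); np.save(f"{c}_d.npy",d); np.save(f"{c}_i.npy",im)
    print(c,camera_info(c)['origin'])
    for n,z in(("catch_pad",.08),("drawer_front",.096),("drawer_box",0),("child_cup",0),("tea_box",.1),("bud_vase",.1),("masking_tape",0),("mug_brown",0),("spice_a",0)):
        for m in mark_of(n,c)[:2]:
            u,v=m['at'][0]*640,m['at'][1]*480
            print(c,n,round(m['score'],2),round(u,1),round(v,1),at_height(c,u,v,z).round(4), px2w(c,u,v,d[min(int(v),479),min(int(u),639)]).round(4))
E
```

```text
{'clock': 0.0, 'joints': array([ 1.08503073e+00,  4.23853392e-01,  1.63071821e+00, -3.12660337e-06,
        1.08862144e+00, -1.89906794e-02]), 'dq': array([ 1.04282138e-03,  8.47670359e-05, -5.19557826e-04, -1.27590996e-03,
       -1.73151002e-03, -1.40443089e-03]), 'joint_torque': array([ 3.30855088e-03, -5.57377732e+01, -2.81755525e+01,  8.33406739e-05,
        7.08200707e-03,  3.80034214e-05]), 'tool_pos': array([0.28096147, 0.5576493 , 0.23052679]), 'eef_rot': array([-3.13999250e+00, -2.76232632e-05,  2.67481916e+00]), 'contact_force': array([0.09249266, 0.63279985, 0.06364514]), 'wrist_torque': array([-0.00312434, -0.01560135, -0.00159286]), 'finger_force': 0.0, 'opening': 0.9989739215846539}
top [0.44065731 0.05435727 1.08116007]
top catch_pad 0.54 321.9 246.7 [-0.5605 -0.9468  0.08  ] [-1.0917 -1.478  -0.4511]
top drawer_front 0.59 346.9 249.9 [-0.5445 -0.9308  0.096 ] [-1.3509 -1.7372 -0.7104]
top drawer_front 0.5 437.8 198.4 [-0.5445 -0.9308  0.096 ] [-1.9076 -2.2939 -1.2671]
top drawer_box 0.86 340.8 237.0 [-0.6405 -1.0268  0.    ] [-1.3159 -1.7022 -0.6754]
top drawer_box 0
[... 752 characters left out ...]
 ] [-0.0213 -1.216   0.3494]
side drawer_box 0.73 333.6 288.1 [-0.3706 -1.5654  0.    ] [-0.0785 -1.2733  0.2921]
side child_cup 0.84 238.1 256.7 [-0.3706 -1.5654  0.    ] [ 0.2874 -0.9074  0.658 ]
side tea_box 0.94 408.0 242.4 [-0.2706 -1.4654  0.1   ] [-0.4056 -1.6004 -0.035 ]
side bud_vase 0.67 364.6 221.7 [-0.2706 -1.4654  0.1   ] [-0.2846 -1.4794  0.086 ]
side masking_tape 0.74 355.7 385.9 [-0.3706 -1.5654  0.    ] [-0.1213 -1.3161  0.2493]
side masking_tape 0.46 439.8 374.8 [-0.3706 -1.5654  0.    ] [-0.4173 -1.6121 -0.0467]
side spice_a 0.77 436.6 371.9 [-0.3706 -1.5654  0.    ] [-0.3996 -1.5944 -0.029 ]
side spice_a 0.67 423.0 353.0 [-0.3706 -1.5654  0.    ] [-0.3817 -1.5765 -0.0111]
```

```bash
python3 -c "
from h import *
print(camera_info('top')); print(camera_info('side'))"
```

```text
{'fx': 478.1531657813436, 'fy': 478.1531657813436, 'cx': 327.0410476738173, 'cy': 235.16764939368952, 'origin': array([0.44065731, 0.05435727, 1.08116007]), 'rotation': array([-2.97994896, -0.02455835, -1.55005827])}
{'fx': 558.604817341577, 'fy': 558.604817341577, 'cx': 315.33853232181264, 'cy': 248.85349256833203, 'origin': array([ 0.2968344 , -0.89795754,  0.66744974]), 'rotation': array([-2.10506587e+00, -4.80673654e-04, -2.98659474e-01])}
```

View pics/top0.png

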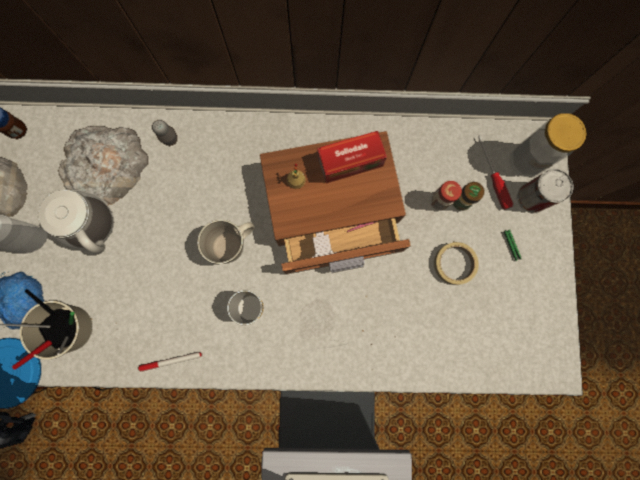

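View pics/side0.png

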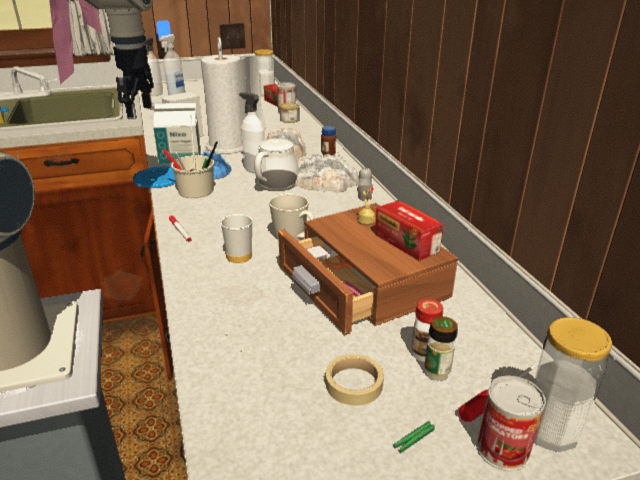

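The top view shows the box at (335,185), with its front edge running from (276,240) to (403,213). The drawer front runs from (284,267) to (409,243), the white pad is at (321,244) and the cup at (245,307). The side view agrees. The camera rotation is given as roll/pitch/yaw, so I'll fix the helper and measure.

```bash
sed -i "s/np.array(i\['rotation'\])@p/Rotation.from_euler('xyz',i['rotation']).as_matrix()@p/; 2a from scipy.spatial.transform import Rotation" h.py
python3 - <<'E'
from h import *
for c in("top","side"):
    im=np.load(c+"_i.npy"); d=np.load(c+"_d.npy")
    i=camera_info(c); R=Rotation.from_euler('xyz',i['rotation']).as_matrix()
    v,u=np.mgrid[:480,:640]; P=np.stack([(u-i['cx'])/i['fx']*d,(v-i['cy'])/i['fy']*d,d],-1)@R.T+i['origin']
    np.save(c+"_P.npy",P)
    for n,z in(("catch_pad",.08),("drawer_front",.096),("drawer_box",0),("child_cup",0),("tea_box",.1),("bud_vase",.1),("masking_tape",0),("mug_brown",0)):
        for m in mark_of(n,c)[:1]:
            a,b=m['at'][0]*640,m['at'][1]*480
            print(c,n,round(m['score'],2),round(a),round(b),at_height(c,a,b,z).round(4),P[int(b),int(a)].round(4))
P=np.load("top_P.npy"); im=np.load("top_i.npy"); d=np.load("top_d.npy")
x,y,z=P[...,0],P[...,1],P[...,2]
v,u=np.mgrid[:480,:640]
reg=(u>255)&(u<420)&(v>130)&(v<280)&(d>0)
box=reg&(abs(z-.1)<.008)&(v<245)
lo=reg&(abs(z-.08)<.006)&(abs(u-321)<14)&(abs(v-244)<18)&(im.min(-1)>120)
print("pad",lo.sum(),P[lo].mean(0).round(4), P[lo].min(0).round(4),P[lo].max(0).round(4))
top=reg&(z>.085)&(z<.108)
n,l,st,ce=cv2.connectedComponentsWithStats(top.astype('uint8'))
for k in range(1,n):
    if st[k,4]>150:
        q=P[l==k]; r=cv2.minAreaRect(q[:,:2].astype('float32')); print(st[k],q[:,2].mean().round(4),r,cv2.boxPoints(r).round(4).tolist())
cv2.imwrite("pics/crop.png",cv2.resize(im[190:290,260:420,::-1],None,fx=5,fy=5,interpolation=cv2.INTER_CUBIC))
E
```

```text
top catch_pad 0.54 322 247 [0.5794 0.0435 0.08  ] [0.5807 0.0455 0.0817]
top drawer_front 0.59 347 250 [ 0.5718 -0.0084  0.096 ] [ 0.5837 -0.0112  0.0215]
top drawer_box 0.86 341 237 [ 6.14e-01 -2.00e-04  0.00e+00] [0.6105 0.0027 0.0218]
top child_cup 0.74 251 307 [0.4501 0.1975 0.    ] [0.4511 0.1968 0.0057]
top tea_box 0.7 348 159 [ 0.7679 -0.0087  0.1   ] [ 0.7485 -0.0038  0.1625]
top masking_tape 0.61 457 262 [ 0.5618 -0.2664  0.    ] [ 0.563  -0.2654 -0.0027]
top mug_brown 0.86 235 246 [0.5863 0.2405 0.    ] [0.5867 0.2415 0.0048]
side catch_pad 0.72 315 255 [0.5816 0.0277 0.08  ] [0.5814 0.0277 0.0823]
side drawer_front 0.84 313 256 [ 0.5689 -0.0013  0.096 ] [ 0.5675 -0.0041  0.0986]
side drawer_box 0.73 334 288 [0.6181 0.0144 0.    ] [ 0.5759 -0.1021  0.0856]
side child_cup 0.84 238 257 [0.4494 0.1983 0.    ] [0.4459 0.1738 0.0168]
side tea_box 0.94 408 242 [ 0.7671 -0.0121  0.1   ] [ 0.7455 -0.0527  0.1269]
side bud_vase 0.67 365 222 [0.7158 0.0979 0.1   ] [0.71   0.0879 0.1077]
side masking_tape 0.74 356 386 [ 0.5617 -0.2663  0.    ] [ 0.561  -0.2647  0.0008]
pad 310 [0.5826 0.0428 0.0798] [0.559  0.022  0.0741] [0.6051 0.0628 0.0859]
[ 260  131  146  110 8943] 0.0995 ((0.7113568186759949, 0.024658307433128357), (0.19154784083366394, 0.2802888751029968), 12.386281967163086) [[0.5878000259399414, 0.14100000262260437], [0.6478999853134155, -0.13279999792575836], [0.8349999785423279, -0.0917000025510788], [0.7748000025749207, 0.18209999799728394]]
[ 282  239  129   33 1058] 0.095 ((0.5631994009017944, -0.007702991366386414), (0.019585520029067993, 0.2713570296764374), 12.391571998596191) [[0.5245000123977661, 0.12269999831914902], [0.5827999711036682, -0.14229999482631683], [0.6018999814987183, -0.13809999823570251], [0.5436000227928162, 0.12690000236034393]]
```

View pics/crop.png

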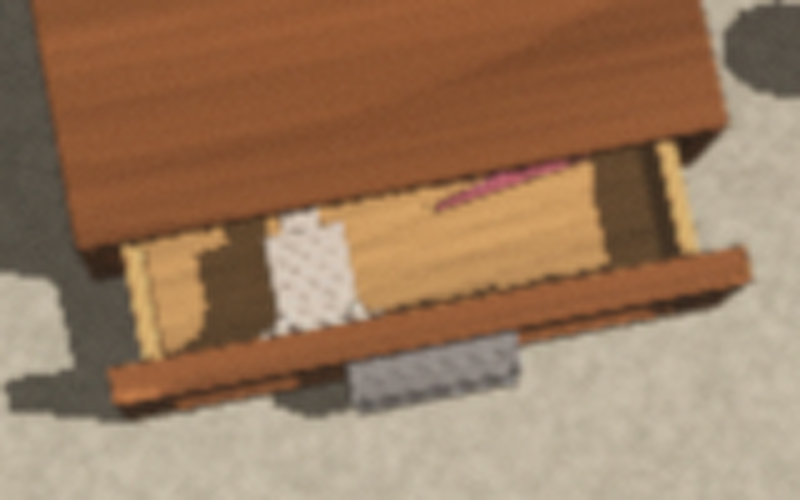

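The box yaw is 12.39°. In box axes the inner face of the front is at 0.556 and the box front at 0.604, so the gap is 48 mm, within the stated 45–56 mm. The pad's lateral position agrees between the two measurements (-0.083). I'll shut the fingers and turn tool x along box -x.

Request:
{"fn": "carry_out", "kwargs": {"offset": [[0, 0, 0], [0, 0, 0], [0, 0, 0], [0, 0, 0], [0, 0, 0], [0, 0, 0], [0, 0, 0]], "rot": [[0, 0, -0.08], [0, 0, -0.16], [0, 0, -0.24], [0, 0, -0.32], [0, 0, -0.4], [0, 0, -0.4348], [0, 0, -0.4348]], "claw": 0, "grip_force": 40}}

```text
clock: 2.5
tool_pos: [0.2812, 0.5581, 0.2313]
eef_rot: [-3.142, 0.0, -2.925]
contact_force: [-0.2, 0.0, 1.0]
opening: 0.002
finger_force: 0.0
```

Request:
{"fn": "carry_out", "kwargs": {"offset": [[-0.1, -0.3, 0], [-0.2, -0.6, 0], [-0.3, -1, 0], [-0.3, -1, 0]], "rot": [[0, 0, 0], [0, 0, 0], [0, 0, 0], [0, 0, 0]]}}

```text
clock: 2.9
tool_pos: [0.3332, 0.4633, 0.2311]
eef_rot: [-3.14, -0.001, -2.93]
contact_force: [-0.9, 0.0, -0.3]
opening: -0.003
finger_force: 0.0
```

Request:
{"fn": "carry_out", "kwargs": {"offset": [[-0.1, -0.3, 0], [-0.2, -0.6, 0], [-0.3, -1, 0], [-0.3, -1, 0]], "rot": [[0, 0, 0], [0, 0, 0], [0, 0, 0], [0, 0, 0]]}}

```text
clock: 3.3
tool_pos: [0.3839, 0.3729, 0.2313]
eef_rot: [-3.14, -0.0, -2.93]
contact_force: [0.1, -0.2, 0.4]
opening: -0.001
finger_force: 0.0
```

Request:
{"fn": "carry_out", "kwargs": {"offset": [[-0.1, -0.3, 0], [-0.2, -0.6, 0], [-0.3, -1, 0], [-0.3, -1, 0]], "rot": [[0, 0, 0], [0, 0, 0], [0, 0, 0], [0, 0, 0]]}}

```text
clock: 3.7
tool_pos: [0.4349, 0.2823, 0.2314]
eef_rot: [-3.141, 0.0, -2.93]
contact_force: [-0.3, 0.4, 0.8]
opening: 0.001
finger_force: 0.0
```

Request:
{"fn": "carry_out", "kwargs": {"offset": [[-0.1, -0.3, 0], [-0.2, -0.6, 0], [-0.3, -1, 0], [-0.3, -1, 0]], "rot": [[0, 0, 0], [0, 0, 0], [0, 0, 0], [0, 0, 0]]}}

```text
clock: 4.1
tool_pos: [0.486, 0.1915, 0.2315]
eef_rot: [-3.141, 0.001, -2.929]
contact_force: [-0.9, 1.1, -0.9]
opening: 0.002
finger_force: 0.0
```

Request:
{"fn": "carry_out", "kwargs": {"offset": [[-0.1, -0.3, 0], [-0.2, -0.6, 0], [-0.3, -1, 0], [-0.3, -1, 0]], "rot": [[0, 0, 0], [0, 0, 0], [0, 0, 0], [0, 0, 0]]}}

```text
clock: 4.5
tool_pos: [0.537, 0.1005, 0.2315]
eef_rot: [-3.141, 0.002, -2.929]
contact_force: [-0.3, -0.0, -0.6]
opening: 0.003
finger_force: 0.0
```

Request:
{"fn": "carry_out", "kwargs": {"offset": [[-0.09, -0.22, 0], [-0.18, -0.44, 0], [-0.26, -0.65, 0], [-0.26, -0.65, 0.3], [-0.26, -0.65, 0.6], [-0.26, -0.65, 0.9], [-0.26, -0.65, 1], [-0.26, -0.65, 1], [-0.26, -0.65, 1]], "rot": [[0, 0, 0], [0, 0, 0], [0, 0, 0], [0, 0, 0], [0, 0, 0], [0, 0, 0], [0, 0, 0], [0, 0, 0], [0, 0, 0]]}}

```text
clock: 5.4
tool_pos: [0.5751, 0.045, 0.1323]
eef_rot: [-3.142, 0.001, -2.925]
contact_force: [-0.2, 0.2, 1.7]
opening: 0.0
finger_force: 0.0
```

Run:
```python
from h import *
s=bot.state(); p=s['tool_pos']; a=np.radians(12.39); print(p, p[0]*np.cos(a)+p[1]*np.sin(a), p[1]*np.cos(a)-p[0]*np.sin(a), s['contact_force'])
a,_=camera("top"); b,_=camera("side")
f=lambda im,y,x:cv2.resize(im[y:y+120,x:x+160,::-1],(400,300),interpolation=cv2.INTER_CUBIC)
cv2.imwrite("pics/c1.png",np.vstack([f(a,170,260),f(b,190,240)]))
```

```text
[0.57506328 0.04501272 0.13228886] 0.5713280567870009 -0.07942400897984524 [-0.18642878  0.20182945  1.70514925]
```

View pics/c1.png

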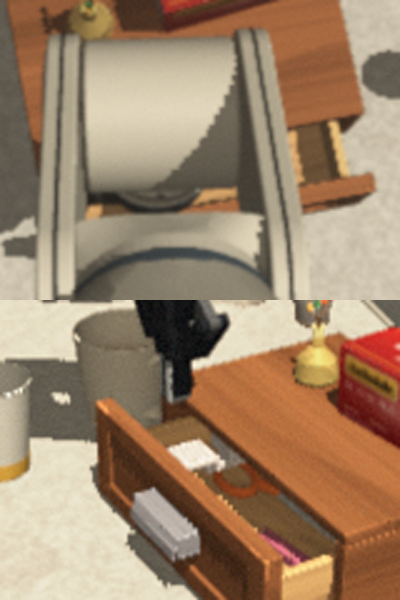

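The top view is blocked by the arm. In the side view the shut fingertips are at about (178,395) in the crop, above the white pad at (195,455) and between the front and the box. Next I'll correct 4 mm sideways and go down to just above the pad.

Request:
{"fn": "carry_out", "kwargs": {"offset": [[-0.01, -0.04, 0], [-0.01, -0.04, 0.12], [-0.01, -0.04, 0.24], [-0.01, -0.04, 0.36], [-0.01, -0.04, 0.45], [-0.01, -0.04, 0.45], [-0.01, -0.04, 0.45]], "rot": [[0, 0, 0], [0, 0, 0], [0, 0, 0], [0, 0, 0], [0, 0, 0], [0, 0, 0], [0, 0, 0]]}}

```text
clock: 6.2
tool_pos: [0.576, 0.0403, 0.0858]
eef_rot: [3.141, -0.001, -2.925]
contact_force: [1.2, -0.4, 0.7]
opening: -0.002
finger_force: 0.0
```

Request:
{"fn": "carry_out", "kwargs": {"offset": [[0, 0, 0.04], [0, 0, 0.08], [0, 0, 0.12], [0, 0, 0.16], [0, 0, 0.17], [0, 0, 0.17], [0, 0, 0.17]], "rot": [[0, 0, 0], [0, 0, 0], [0, 0, 0], [0, 0, 0], [0, 0, 0], [0, 0, 0], [0, 0, 0]]}}

```text
clock: 6.9
tool_pos: [0.5766, 0.0404, 0.0696]
eef_rot: [-3.141, 0.001, -2.925]
contact_force: [0.7, 0.1, 4.2]
opening: -0.002
finger_force: 2.2
```

Run:
```python
from h import *
s=bot.state(); p=s['tool_pos']; a=np.radians(12.39); print(p, p[0]*np.cos(a)+p[1]*np.sin(a), p[1]*np.cos(a)-p[0]*np.sin(a), s['contact_force'])
b,d=camera("side"); cv2.imwrite("pics/c2.png",cv2.resize(b[190:310,240:400,::-1],(640,480),interpolation=cv2.INTER_CUBIC))
```

```text
[0.57658831 0.04043112 0.0696453 ] 0.5718345202088407 -0.08422612432886575 [0.72525553 0.06411337 4.1743905 ]
```

View pics/c2.png

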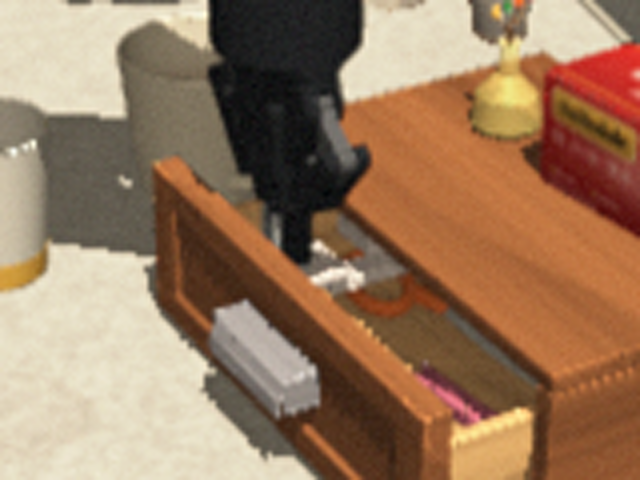

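The fingertips sit on the pad at (310,260) in the crop and have pressed it about 9–10 mm (4.2 N). I'll press a little more, then pull slowly.

Request:
{"fn": "carry_out", "kwargs": {"offset": [[0, 0, 0.01], [0, 0, 0.018], [0.04, 0, 0.018], [0.09, 0, 0.018], [0.15, 0, 0.018], [0.21, 0, 0.018], [0.27, 0, 0.018], [0.33, 0, 0.018], [0.39, 0, 0.018], [0.45, 0, 0.018]], "rot": [[0, 0, 0], [0, 0, 0], [0, 0, 0], [0, 0, 0], [0, 0, 0], [0, 0, 0], [0, 0, 0], [0, 0, 0], [0, 0, 0], [0, 0, 0]]}}

```text
clock: 7.95
tool_pos: [0.5319, 0.0306, 0.0676]
eef_rot: [-3.142, 0.0, -2.925]
contact_force: [2.1, 1.4, 4.7]
opening: 0.002
finger_force: 2.5
```

```bash
cat > m.py <<'E'
from h import *
s=bot.state(); p=s['tool_pos']; a=np.radians(12.39); print(p, p[0]*np.cos(a)+p[1]*np.sin(a), p[1]*np.cos(a)-p[0]*np.sin(a), s['contact_force'])
c="side"; b,d=camera(c); i=camera_info(c); R=Rotation.from_euler('xyz',i['rotation']).as_matrix()
v,u=np.mgrid[:480,:640]; P=np.stack([(u-i['cx'])/i['fx']*d,(v-i['cy'])/i['fy']*d,d],-1)@R.T+i['origin']
bx=P[...,0]*np.cos(a)+P[...,1]*np.sin(a); by=P[...,1]*np.cos(a)-P[...,0]*np.sin(a); z=P[...,2]
# top edge of front, right of the gripper (drawer middle is by=-.1284)
m=(d>0)&(abs(z-.096)<.004)&(by<-.135)&(by>-.255)&(bx<.595)&(bx>.44)
print("front top: bx",np.percentile(bx[m],[3,50,97]).round(4),m.sum(),"-> out approx",(.6048-np.median(bx[m])-.008).round(4))
E
python3 m.py
```

```text
[0.53188112 0.03058623 0.06761707] 0.5260561975404294 -0.08424913264614027 [2.11620356 1.42251039 4.65210937]
front top: bx [0.4945 0.5013 0.5106] 389 -> out approx 0.0955
```

The drawer is about 95 mm out, past the catch, and the pad is still down. I'll continue to about 132 mm.

Request:
{"fn": "carry_out", "kwargs": {"offset": [[0.06, 0, 0], [0.12, 0, 0], [0.18, 0, 0], [0.24, 0, 0], [0.29, 0, 0], [0.33, 0, 0], [0.355, 0, 0], [0.37, 0, 0], [0.37, 0, 0], [0.37, 0, 0]], "rot": [[0, 0, 0], [0, 0, 0], [0, 0, 0], [0, 0, 0], [0, 0, 0], [0, 0, 0], [0, 0, 0], [0, 0, 0], [0, 0, 0], [0, 0, 0]]}}

```text
clock: 9.0
tool_pos: [0.4954, 0.0226, 0.0675]
eef_rot: [3.142, -0.001, -2.925]
contact_force: [0.0, 0.3, 4.8]
opening: -0.002
finger_force: 2.5
```

```bash
python3 m.py
```

```text
[0.49544549 0.022611   0.06747085] 0.48875796252345594 -0.08422081414142449 [0.02806901 0.2740968  4.79998492]
front top: bx [0.4574 0.4644 0.4727] 387 -> out approx 0.1324
```

About 131–132 mm out, nearly at the 140 mm stop. Now I'll lift straight up.

Request:
{"fn": "carry_out", "kwargs": {"offset": [[0, 0, -0.05], [0, 0, -0.12], [0, 0, -0.25], [0, 0, -0.45], [0, 0, -0.7], [0, 0, -1], [0, 0, -1], [0, 0, -1]], "rot": [[0, 0, 0], [0, 0, 0], [0, 0, 0], [0, 0, 0], [0, 0, 0], [0, 0, 0], [0, 0, 0], [0, 0, 0]]}}

```text
clock: 9.85
tool_pos: [0.496, 0.0228, 0.1685]
eef_rot: [-3.141, 0.001, -2.925]
contact_force: [-0.4, -0.6, 0.4]
opening: -0.0
finger_force: 0.0
```

```bash
python3 m.py
python3 - <<'E'
from h import *
a,d=camera("side"); cv2.imwrite("pics/end.png",a[:,:,::-1])
for n,z in(("catch_pad",.08),("child_cup",0),("tea_box",.1),("bud_vase",.1),("masking_tape",0)):
    for m in mark_of(n,"side")[:1]: print(n,at_height("side",m['at'][0]*640,m['at'][1]*480,z).round(3), px2w("side",m['at'][0]*640,m['at'][1]*480,d[int(m['at'][1]*480),int(m['at'][0]*640)]).round(3))
E
```

```text
[0.49602028 0.02276415 0.16847489] 0.4893522214536334 -0.0841945584920956 [-0.38130092 -0.58331329  0.38110468]
front top: bx [0.4573 0.4638 0.473 ] 392 -> out approx 0.133
catch_pad [0.497 0.021 0.08 ] [0.496 0.018 0.082]
tea_box [ 0.767 -0.016  0.1  ] [ 0.745 -0.057  0.127]
bud_vase [0.726 0.099 0.1  ] [0.719 0.084 0.109]
masking_tape [ 0.558 -0.27   0.   ] [ 0.558 -0.269 -0.001]
```

View pics/end.png

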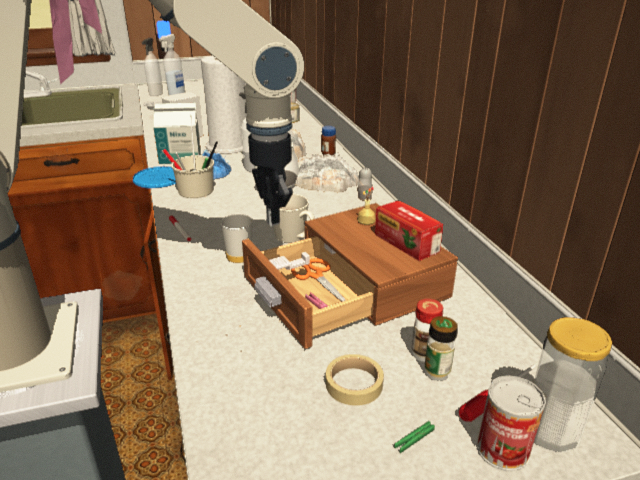

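The drawer front now runs from (245,243) to (308,338), nearly fully out. The pad at (290,262) reads 82 mm high, so the catch is up. The bystanders stand where they were and the gripper is clear.

```bash
python3 -c "
from workcell import bot
print(bot.close_job())"
```

```text
the job is handed in; nothing more can be done
None
```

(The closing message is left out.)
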